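# Set up the glass-strain viewer for a bead

### The job

Set up the strain viewer to check the bead: with the fingertips, push its specimen slide (the bead lies in it) fully home under the filter turret, and step the turret round by pushing its finger tabs until the filter whose tab bears three dots has clicked in under the eye ring. Push only: pick nothing up, keep the fingers off the filter glass, and leave the bead lying in its recess and the other things on the bench where they are; finish with the hand clear.

Things in the scene. Friction and masses are not known exactly. Their poses are not given: they have to be found in the camera images.
- viewer: Bench strain viewer, fixed: grey lamp house 195 x 140 x 45 mm high, a black five-cell filter turret on a pillar, an aluminium eye ring above it (highest part, 118 mm up). Origin on the bench; x runs from front (slide lip) to back, z up. Turret axis at x 30, y 0 mm; eye ring at x -10, y 0, 40 mm wide, on an arm from the axis. Lamp house from x -110 to 85, y -70 to 70 mm.
- slide (a joint): Travel of the specimen slide in m along the viewer's +x: 0 = drawn out towards the front (start), 0.045 = fully home against its stop. It runs with about 1.5 N of friction and stays where it is left.
- slide_lip (a point): Middle of the front face of the upright lip at the front end of the specimen slide (46 mm wide, 32 mm high, 6 mm thick, upper edge 77.5 mm above the bench, this point 63 mm); pushing it along the viewer's +x drives the slide home. Drawn out, the lip stands 42 mm before the lamp house; home, level with its front, about 50 mm before the nearest turret tab.
- recess (a point): Middle of the floor of the round recess (27 mm wide, 4 mm deep) in the specimen slide, in which the bead lies. With the slide home it is straight below the eye ring.
- bead_center (a point): Centre of the loose glass bead that lies flat in the recess of the slide: 23 mm across, 8 mm thick
- turret (a joint): Turret angle in rad, anticlockwise from above, no end stops. Spring-held click stops every 72 degrees: 0 (and each whole turn) = three-dot filter under the eye ring, 1.2566 two dots, 2.5133 one, 3.7699 five, 5.0265 four. About 3 N at a tab overcomes a stop; pushed past half-way (36 degrees) it snaps on into the next by itself.
- turret_axis (a point): Point on the turret's upright axis, half-way up the tabs, 96 mm above the bench. The cells reach 60.5 mm from this axis and the tabs 88.5 mm; a fingertip about 80 mm from the axis passes outside the cells and meets the side of a tab. Tab heads lie 92 to 100 mm above the bench.
- filter_3 (a point): Centre of the top of the filter whose tab bears three dots, 40 mm from the turret axis, 100 mm above the bench
- eye (a point): Point on the line of sight through the eye ring at the height of the filters, 40 mm from the turret axis towards the front of the viewer; the filter in use is centred here
- filter_glass: The five round filter glasses (30 mm wide, grey) in the turret's cells: the fingers must not touch them. Origin on the turret axis, 92 mm above the bench
- tab_1 (a point): Centre of the head of the turret tab that carries 1 white dot (dots as on a die; head 24 mm radially x 26 mm wide x 8 mm thick, black), 76.5 mm from the turret axis, half-way up its thickness, 96 mm above the bench
- tab_2 (a point): Centre of the head of the turret tab that carries 2 white dots (dots as on a die; head 24 mm radially x 26 mm wide x 8 mm thick, black), 76.5 mm from the turret axis, half-way up its thickness, 96 mm above the bench
- tab_3 (a point): Centre of the head of the turret tab that carries 3 white dots (dots as on a die; head 24 mm radially x 26 mm wide x 8 mm thick, black), 76.5 mm from the turret axis, half-way up its thickness, 96 mm above the bench
- tab_4 (a point): Centre of the head of the turret tab that carries 4 white dots (dots as on a die; head 24 mm radially x 26 mm wide x 8 mm thick, black), 76.5 mm from the turret axis, half-way up its thickness, 96 mm above the bench
- tab_5 (a point): Centre of the head of the turret tab that carries 5 white dots (dots as on a die; head 24 mm radially x 26 mm wide x 8 mm thick, black), 76.5 mm from the turret axis, half-way up its thickness, 96 mm above the bench
- tweezers: Bystander: steel tweezers 125 mm long, lying to the right of the viewer
- brass_paddle: Bystander: brass paddle on a wooden handle, 138 mm long, 25 mm high, lying to the left of the viewer
- spare_bead: Bystander: another bead, 27 mm across, lying on the bench to the left before the viewer
- marver_block: Bystander: black graphite block 50 x 50 x 18 mm, on the right of the viewer

How it is judged:
By the outcome, as a careful person would: the job done as asked, in the order asked, and still so for the second after the job is handed in, with the robot touching nothing.
It also fails if it takes over 56 s, if anything falls off the work surface, if the arm or the gripper's body presses on something with over 40 N, if the wrist force passes 120 N, or if a joint passes its speed limit or range.

### The arm

A 6-joint arm with a two-finger parallel gripper is mounted at the origin on a cart in front of the work surface, level with it; the furniture and walls round the work are solid. World frame = base frame: x ahead of the robot, y to its left, z up, the work surface at z = 0. Lengths are in mm, angles in degrees, forces in N, time in s.
With the tool pointing down it reaches from about 400 to 925 mm from the base axis. Payload 12.5 kg.
Tool frame: the origin (TCP) lies at the very end of the fingers, on their centre line; the grasp point (between the pads) lies 19 mm behind it; z points along the fingers, y is the line along which they close (so a half turn about z gives the same grasp; the last joint's range is limited). The gripper opens to 95 mm and grips with 3 to 60 N. Pads are 20 mm wide; open, the fingers measure 119 mm over their backs; the gripper's body (75 mm by 180 mm) begins 59 mm behind the grasp point.
Start: joints at [-72.342, 28.126, 89.318, -0, 62.55, -6.05], TCP at [251.331, -572.258, 214.661] pointing down, gripper open.
Joint ranges: [-177.58, 177.58], [-47.91, 125.51], [2.72, 160], [-65.01, 245.01], [3.68, 167.84], [-153.87, 153.87]. Speed limits (degrees/s): [127.2, 127.2, 159.86, 180, 180, 180].

### API

Orientations are given as a 3x3 rotation matrix whose columns are the frame's x, y, z axes.
In Python, from rig import sense, read_camera, calibration, finish_job, trace, place_of gives the robot as it stands.
- The arm moves only by the tool play_rows, never from a script. Its argument "steps" is a list of rows, each an object of numbers: "x", "y", "z": the shift along the tool's x, y, z in m; "wx", "wy", "wz": the turn, a rotation vector about the tool's x, y, z in rad. In form: [{"x": .., "y": .., "z": .., "wx": .., "wy": .., "wz": ..}, ...]. A call has 1 to 8 rows; each row shifts and turns the commanded pose from where the row before left it, along the tool's axes as they then stand; what a row does not reach is not made up. A row lasts 1/8 s, in which the tool goes at most 62.5 mm and 10.7 degrees, less where a joint would pass 70% of its speed; a pose out of reach is approached as far as the arm can. A call with a gripper value outside its range is refused whole. "grip" is the finger opening in m, from 0 to 0.0951, set as the call begins (left out, the last holds). The fingers move at their own pace and stop on an object; "force" is the grip in N (left out, the last holds). Time passes only in rows, so rows that do not move let the fingers close. It gives the time, the measured TCP pose, the force, the opening and the grip force at its end, in the units of the state.
- sense(): the state, without advancing time (a new reading comes with each control period).
- read_camera(name): name is "side" or "top"; returns (picture, depth): 400x640x3 uint8, red, green, blue; 400x640 float32, mm along the optical axis (not along the pixel's ray), 0 where there is no reading.
- calibration(name): a dict with "camera_matrix" (3x3 intrinsics, pixels), "R" (3x3) and "t" (3): a world point X has camera coordinates R X + t. Camera axes: x right, y down, z forward; pixel columns grow to the right and rows downward; lengths in mm; the calibration is good to about 2 mm. A picture is of the moment at which its call begins. calibration takes no time and is no camera call.
- finish_job(): hands the job in; it is judged then, once.
Trained networks look in the newest picture that a camera, given by its name, has taken for a name from the list of things; names that differ only in an ending like _2 or _b are one class to them, and where a whole thing is asked for, a point or a joint stands for the part that bears it (a point fixed in the world has none). Each returns a list of dicts, best first, with "conf" (0 to 1); they miss things now and then, are a little off and sometimes report something else, mostly with a low value. They report only what shows in the picture. A call takes as long as a camera call.
- trace(camera, name): "pixels" (400x640 bool, what is visible of it).
- place_of(camera, name): "xyz" ([x, y, z] in mm, in world coordinates, good to about 4 mm: a listed point, or the origin of a listed thing).
The state is a dict: "time_s": time; "joints": joint angles; "qvel": joint speeds; "effort": joint torques, N m; "tool_pos": TCP position; "eef_rot": TCP orientation; "ft_force": force on the tool from outside, world axes, zero at the start; "ft_torque": the same for the moment, N m; "grip_width": opening from 0.0 (shut) to 1.0 (fully open); "grasp_force": force on a finger pad.
Only numpy, scipy, OpenCV 4.12 (cv2) and the standard library are available. Lean on these libraries where they do the work, as an engineer would, in place of code of your own. Each camera call takes 0.05 s, during which the arm holds its last target. There are 200 camera calls.

## Working session

There is one attempt and no reset: what is moved stays moved. The work goes in short steps, Python scripts to look and compute and a tool call to move; the robot and the scene stay as the last step left them, time stands still between calls to the robot, and variables do not carry over. Pictures are saved under pics/ and viewed, at most 10 in all, crops included, and the job is handed in when it is done.

Besides the shell and the picture viewer there is one more tool, called after "Emit:" in YAML: its name, and indented under it one key for each argument. play_rows: Moves the arm, as the interface text tells. Its arguments: {"type":"object","properties":{"steps":{"type":"array","items":{"type":"object","properties":{"x":{"type":"number"},"y":{"type":"number"},"z":{"type":"number"},"wx":{"type":"number"},"wy":{"type":"number"},"wz":{"type":"number"}}}},"grip":{"type":"number"},"force":{"type":"number"}},"required":["steps"]}

```bash
mkdir -p pics; cat > h.py <<'E'
from rig import *
import numpy as np, cv2
def snap(cam,fn):
    p,d=read_camera(cam); cv2.imwrite('pics/'+fn,p[:,:,::-1]); return p,d
E
python3 - <<'E'
from h import *
for c in('top','side'):
    snap(c,c+'0.png')
    for n in ['viewer','slide_lip','turret_axis','eye','tab_3','tab_1','recess','bead_center','filter_3']:
        print(c,n,[(np.round(r['xyz']).tolist(),round(r['conf'],2)) for r in place_of(c,n)[:6]])
s=sense();print(s['time_s'],s['tool_pos'],s['eef_rot'])
for c in('top','side'):
    k=calibration(c);print(c,-np.array(k['R']).T@k['t'])
E
```

```text
top viewer [([570.0, -106.0, 4.0], 0.67)]
top slide_lip [([418.0, -68.0, 63.0], 0.7), ([517.0, -90.0, 53.0], 0.49)]
top turret_axis [([594.0, -111.0, 94.0], 0.88)]
top eye [([557.0, -102.0, 95.0], 0.56), ([515.0, -95.0, 59.0], 0.48)]
top tab_3 [([594.0, -37.0, 91.0], 0.9), ([648.0, -173.0, 96.0], 0.83), ([670.0, -90.0, 94.0], 0.83), ([558.0, -176.0, 93.0], 0.75), ([528.0, -98.0, 98.0], 0.6), ([569.0, 42.0, -1.0], 0.37)]
top tab_1 [([594.0, -37.0, 91.0], 0.9), ([648.0, -173.0, 96.0], 0.83), ([670.0, -90.0, 94.0], 0.83), ([558.0, -176.0, 93.0], 0.75), ([528.0, -98.0, 98.0], 0.6), ([569.0, 42.0, -1.0], 0.37)]
top recess [([517.0, -94.0, 49.0], 0.77), ([600.0, -38.0, 92.0], 0.74), ([444.0, 32.0, 0.0], 0.28)]
top bead_center [([517.0, -92.0, 56.0], 0.5)]
top filter_3 [([578.0, -146.0, 98.0], 0.71)]
side viewer [([568.0, -103.0, -3.0], 0.67)]
side slide_lip [([425.0, -64.0, 63.0], 0.7)]
side turret_axis [([600.0, -115.0, 98.0], 0.9)]
side eye []
side tab_3 [([526.0, -93.0, 93.0], 0.92), ([643.0, -170.0, 97.0], 0.91), ([671.0, -86.0, 95.0], 0.79), ([555.0, -176.0, 96.0], 0.59), ([595.0, -41.0, 91.0], 0.57)]
side tab_1 [([526.0, -93.0, 93.0], 0.92), ([643.0, -170.0, 97.0], 0.91), ([671.0, -86.0, 95.0], 0.79), ([555.0, -176.0, 96.0], 0.59), ([595.0, -41.0, 91.0], 0.57)]
side recess [([516.0, -90.0, 47.0], 0.95)]
side bead_center [([515.0, -90.0, 51.0], 0.56)]
side filter_3 [([581.0, -148.0, 104.0], 0.96), ([517.0, -88.0, 51.0], 0.66), ([596.0, -40.0, 92.0], 0.57)]
1.0 [ 251.33674297 -572.25097201  214.6866026 ] [[ 9.15618461e-01  4.02048294e-01  6.11514047e-05]
 [ 4.02048299e-01 -9.15618456e-01 -9.42525308e-05]
 [ 1.80972855e-05  1.10885175e-04 -9.99999994e-01]]
top [426.09144992 -41.88944177 988.34497426]
side [ 609.55136675 -793.60709019  448.52666904]
```

```bash
ls pics
```

```text
side0.png
top0.png
```

View pics/top0.png

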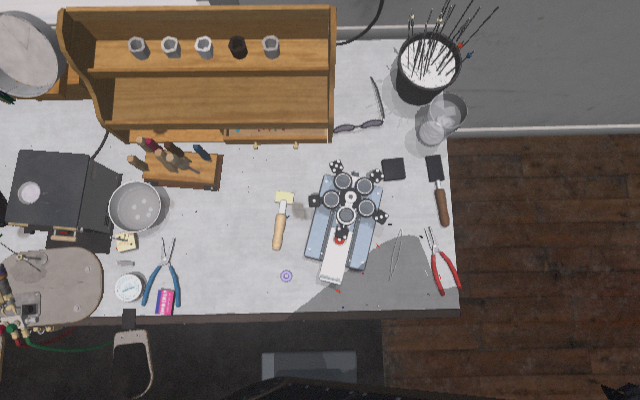

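```bash
python3 - <<'E'
import cv2,numpy as np
from rig import calibration
p=cv2.imread('pics/top0.png')
k=calibration('top');K=np.array(k['camera_matrix'])
def px(X):
    c=np.array(k['R'])@X+k['t'];u=K@c;return u[:2]/u[2]
a=np.array([px(np.array(q,float)) for q in ([594,-37,96],[648,-173,96],[670,-90,96],[558,-176,96],[528,-98,96],[418,-68,63])]);print(a.round())
x0,y0=(a.min(0)-25).astype(int);x1,y1=(a.max(0)+25).astype(int)
c=p[y0:y1,x0:x1];f=min(800/c.shape[1],600/c.shape[0]);print(x0,y0,f)
cv2.imwrite('pics/top0c.png',cv2.resize(c,None,fx=f,fy=f,interpolation=cv2.INTER_CUBIC))
E
```

```text
[[314. 202.]
 [377. 176.]
 [338. 167.]
 [380. 218.]
 [344. 233.]
 [330. 286.]]
288 142 3.5714285714285716
```

View pics/top0c.png

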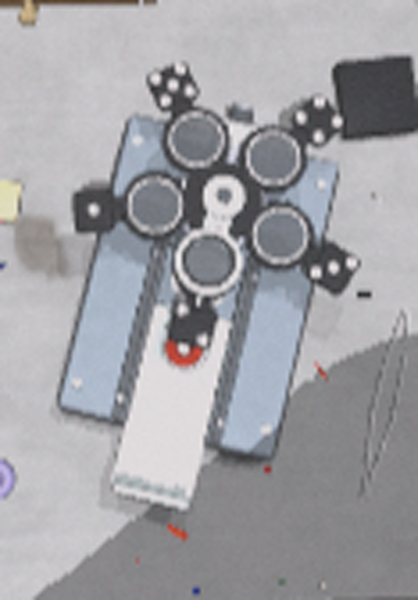

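View pics/side0.png

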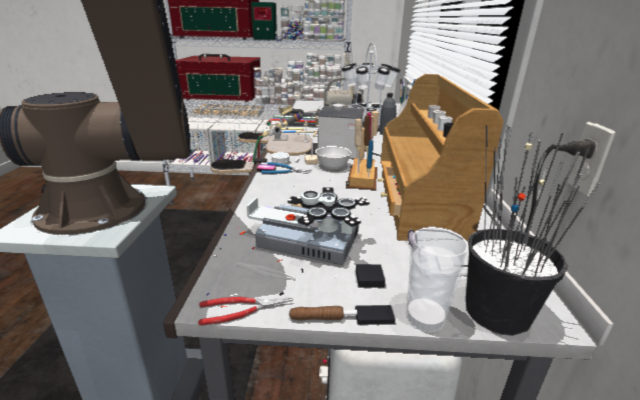

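The top view shows the two-dot tab at the front (crop ~190,325) under the eye ring, with the three-dot tab to its right (crop ~332,266). One clockwise step is therefore needed. The slide lip is drawn out (crop ~150,500), and the bead is red at ~(183,350).

```bash
cat >> h.py <<'E'
T=[[(594,-37),(648,-173),(670,-90),(558,-176),(528,-98)],[(595,-41),(643,-170),(671,-86),(555,-176),(526,-93)]]
T=np.mean(np.array(T,float),0); AX=T.mean(0)   # order: 1,4,5,3,2
off=np.array([108,324,36,252,180])
d=T-AX; YAW=np.degrees(np.angle(np.sum((d[:,0]+1j*d[:,1])*np.exp(-1j*np.radians(off)))))
c,s_=np.cos(np.radians(YAW)),np.sin(np.radians(YAW))
O=AX-30*np.array([c,s_])
def V(x,y): return O+np.array([c*x-s_*y,s_*x+c*y])   # viewer->world
def pol(a,r): a=np.radians(a); return V(30+r*np.cos(a),r*np.sin(a))
def go(xy,z,yaw):
    """total shift in the current tool axes (m) and wz to turn, from the measured pose"""
    s=sense();R=np.array(s['eef_rot']);p=np.array(s['tool_pos'])
    dl=R.T@(np.array([*xy,z])-p)/1000
    cy=np.degrees(np.arctan2(R[1,0],R[0,0]));w=-np.radians((yaw-cy+180)%360-180)
    print('t',s['time_s'],'p',p.round(1),'yaw',cy.round(1),'shift',dl.round(4),'wz',w.round(3),'F',np.round(s['ft_force'],1))
def where():
    p=np.array(sense()['tool_pos']);q=p[:2]-O;print('viewer xy',(c*q[0]+s_*q[1]).round(1),(-s_*q[0]+c*q[1]).round(1),'z',p[2].round(1))
E
python3 - <<'E'
from h import *
print(AX,YAW,np.hypot(*d.T).round(1),O,V(-152,0))
go(V(-175,0),150,YAW)
E
```

```text
[ 598.8 -114. ] -15.296815148957188 [75.1 74.1 76.3 75.1 74.1] [ 569.86283746 -106.08541699] [423.24788059 -65.9848631 ]
t 1.0 p [ 251.3 -572.3  214.7] yaw 23.7 shift [ 0.3431 -0.4089  0.0646] wz 0.681 F [-0.5  0.  -0.5]
```

Emit:
play_rows:
  grip: 0
  steps:
    - {"x": 0.031,"y": -0.037,"z": 0}
    - {"x": 0.031,"y": -0.037,"z": 0}
    - {"x": 0.031,"y": -0.037,"z": 0}
    - {"x": 0.031,"y": -0.037,"z": 0}
    - {"x": 0.031,"y": -0.037,"z": 0}
    - {"x": 0.031,"y": -0.037,"z": 0}
    - {"x": 0.031,"y": -0.037,"z": 0.0}
    - {"x": 0.031,"y": -0.037,"z": 0.0}

```text
$.steps[0]: bad value
```

Emit:
play_rows:
  steps:
    - {"x": 0.031,"y": -0.037,"z": 0.02}
    - {"x": 0.031,"y": -0.037,"z": 0.02}
    - {"x": 0.031,"y": -0.037,"z": 0.02}
    - {"wz": 0.136}
    - {"wz": 0.136}
    - {"wz": 0.136}
    - {"wz": 0.136}
    - {"wz": 0.136}

```text
$.steps[0]: bad value
```

```bash
python3 - <<'E'
from h import *
snap('top','top1.png')
for c_ in('top','side'): print([(np.round(r['xyz']).tolist(),round(r['conf'],2)) for r in place_of(c_,'slide_lip')[:2]])
go(V(-175,0),58,YAW);where()
p,dd=read_camera('side')
cv2.imwrite('pics/side1.png',cv2.resize(p[120:290,180:420,::-1],None,fx=3.3,fy=3.3,interpolation=cv2.INTER_CUBIC))
E
```

```text
[([421.0, -64.0, 63.0], 0.98)]
[([425.0, -64.0, 63.0], 0.7)]
t 1.15 p [ 251.3 -572.3  214.7] yaw 23.7 shift [ 0.3431 -0.4089  0.1566] wz 0.681 F [-0.5  0.8 -0.5]
viewer xy -184.3 -533.7 z 214.7
```

View pics/side1.png

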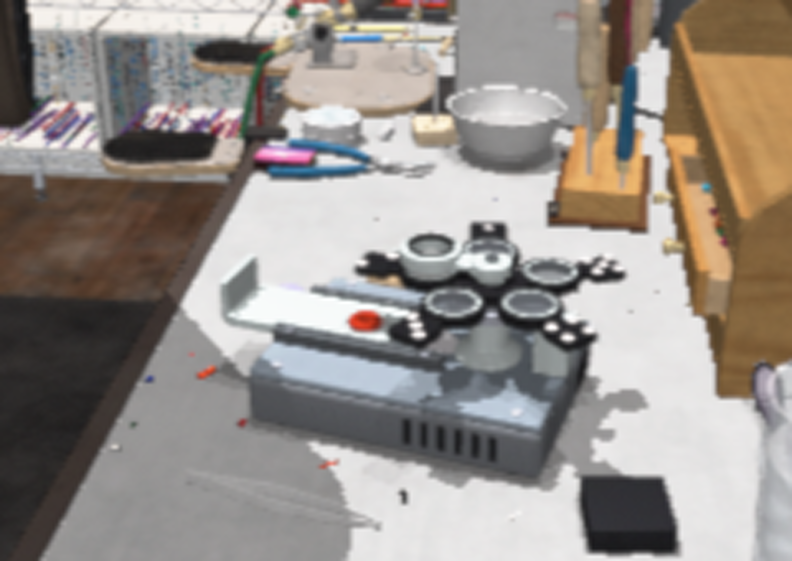

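The side view confirms three dots on the right-hand tab (410,328) and the upright lip at (238,290). The rows were refused, probably because every field is required.

Emit:
play_rows:
  grip: 0
  steps:
    - {"x": 0.031,"y": -0.037,"z": 0,"wx": 0,"wy": 0,"wz": 0}
    - {"x": 0.031,"y": -0.037,"z": 0,"wx": 0,"wy": 0,"wz": 0}
    - {"x": 0.031,"y": -0.037,"z": 0,"wx": 0,"wy": 0,"wz": 0}
    - {"x": 0.031,"y": -0.037,"z": 0,"wx": 0,"wy": 0,"wz": 0}
    - {"x": 0.031,"y": -0.037,"z": 0,"wx": 0,"wy": 0,"wz": 0}
    - {"x": 0.031,"y": -0.037,"z": 0,"wx": 0,"wy": 0,"wz": 0}
    - {"x": 0.031,"y": -0.037,"z": 0,"wx": 0,"wy": 0,"wz": 0}
    - {"x": 0.031,"y": -0.037,"z": 0,"wx": 0,"wy": 0,"wz": 0}

```text
time_s: 2.2
tool_pos: [359.6, -200.1, 214.8]
eef_rot: [[0.916, 0.402, 0.001], [0.402, -0.916, -0.0], [0.0, 0.001, -1.0]]
ft_force: [1.0, 0.0, -0.5]
grip_width: 0.217
grasp_force: 0.0
```

Emit:
play_rows:
  steps:
    - {"x": 0.031,"y": -0.037,"z": 0.02,"wx": 0,"wy": 0,"wz": 0}
    - {"x": 0.031,"y": -0.037,"z": 0.02,"wx": 0,"wy": 0,"wz": 0}
    - {"x": 0.031,"y": -0.037,"z": 0.02,"wx": 0,"wy": 0,"wz": 0}
    - {"x": 0,"y": 0,"z": 0,"wx": 0,"wy": 0,"wz": 0.136}
    - {"x": 0,"y": 0,"z": 0,"wx": 0,"wy": 0,"wz": 0.136}
    - {"x": 0,"y": 0,"z": 0,"wx": 0,"wy": 0,"wz": 0.136}
    - {"x": 0,"y": 0,"z": 0,"wx": 0,"wy": 0,"wz": 0.136}
    - {"x": 0,"y": 0,"z": 0,"wx": 0,"wy": 0,"wz": 0.136}

```text
time_s: 3.2
tool_pos: [400.0, -62.5, 154.8]
eef_rot: [[0.964, -0.267, 0.0], [-0.267, -0.964, -0.0], [0.0, 0.0, -1.0]]
ft_force: [-0.9, 0.4, 0.3]
grip_width: 0.004
grasp_force: 0.0
```

```bash
python3 - <<'E'
from h import *
go(V(-178,0),58,YAW);where();print(np.array(sense()['eef_rot'])[:,2].round(3),np.round(sense()['joints'],1),sense()['grip_width'])
E
```

```text
t 3.2 p [400.  -62.5 154.8] yaw -15.5 shift [-0.0027 -0.0028  0.0968] wz -0.004 F [-0.9  0.4  0.3]
viewer xy -175.3 -2.8 z 154.8
[ 0. -0. -1.] [-18.2  15.6 122.6  -0.   41.7  87.3] 0.004453413932813309
```

Emit:
play_rows:
  steps:
    - {"x": -0.001,"y": -0.003,"z": 0.03,"wx": 0,"wy": 0,"wz": 0}
    - {"x": 0,"y": 0,"z": 0.03,"wx": 0,"wy": 0,"wz": 0}
    - {"x": 0,"y": 0,"z": 0.025,"wx": 0,"wy": 0,"wz": 0}
    - {"x": 0,"y": 0,"z": 0.011,"wx": 0,"wy": 0,"wz": 0}
    - {"x": 0,"y": 0,"z": 0,"wx": 0,"wy": 0,"wz": 0}

```text
time_s: 3.82
tool_pos: [399.7, -59.3, 58.4]
eef_rot: [[0.965, -0.263, -0.001], [-0.263, -0.965, 0.0], [-0.001, 0.0, -1.0]]
ft_force: [-0.8, -0.8, 0.7]
grip_width: 0.007
grasp_force: 0.0
```

Emit:
play_rows:
  steps:
    - {"x": 0.004,"y": 0,"z": 0,"wx": 0,"wy": 0,"wz": 0}
    - {"x": 0.004,"y": 0,"z": 0,"wx": 0,"wy": 0,"wz": 0}
    - {"x": 0.004,"y": 0,"z": 0,"wx": 0,"wy": 0,"wz": 0}
    - {"x": 0.004,"y": 0,"z": 0,"wx": 0,"wy": 0,"wz": 0}
    - {"x": 0.004,"y": 0,"z": 0,"wx": 0,"wy": 0,"wz": 0}
    - {"x": 0.004,"y": 0,"z": 0,"wx": 0,"wy": 0,"wz": 0}

```text
time_s: 4.58
tool_pos: [423.0, -65.7, 58.6]
eef_rot: [[0.965, -0.263, -0.0], [-0.263, -0.965, 0.0], [-0.0, 0.0, -1.0]]
ft_force: [-1.1, 0.5, 1.2]
grip_width: 0.003
grasp_force: 0.8
```

```bash
python3 - <<'E'
from h import *
where()
for c_ in('top','side'): print([(np.round(r['xyz']).tolist(),round(r['conf'],2)) for n in('slide_lip','recess') for r in (read_camera(c_),place_of(c_,n))[1][:2]])
E
```

```text
viewer xy -152.3 0.2 z 58.6
[([533.0, -94.0, 47.0], 0.9)]
[([435.0, -67.0, 65.0], 0.95), ([562.0, -103.0, 99.0], 0.54), ([527.0, -93.0, 44.0], 0.88)]
```

Emit:
play_rows:
  steps:
    - {"x": 0.004,"y": 0,"z": 0,"wx": 0,"wy": 0,"wz": 0}
    - {"x": 0.004,"y": 0,"z": 0,"wx": 0,"wy": 0,"wz": 0}
    - {"x": 0.004,"y": 0,"z": 0,"wx": 0,"wy": 0,"wz": 0}
    - {"x": 0.004,"y": 0,"z": 0,"wx": 0,"wy": 0,"wz": 0}
    - {"x": 0.004,"y": 0,"z": 0,"wx": 0,"wy": 0,"wz": 0}
    - {"x": 0.003,"y": 0,"z": 0,"wx": 0,"wy": 0,"wz": 0}
    - {"x": 0.002,"y": 0,"z": 0,"wx": 0,"wy": 0,"wz": 0}

```text
time_s: 5.85
tool_pos: [447.2, -72.2, 58.6]
eef_rot: [[0.965, -0.263, -0.0], [-0.263, -0.965, -0.0], [-0.0, 0.0, -1.0]]
ft_force: [-0.7, 1.4, 0.5]
grip_width: 0.004
grasp_force: 0.8
```

Emit:
play_rows:
  steps:
    - {"x": 0.0015,"y": 0,"z": 0,"wx": 0,"wy": 0,"wz": 0}
    - {"x": 0.0015,"y": 0,"z": 0,"wx": 0,"wy": 0,"wz": 0}

```text
time_s: 6.1
tool_pos: [449.9, -73.0, 58.6]
eef_rot: [[0.965, -0.263, -0.0], [-0.263, -0.965, -0.0], [-0.0, 0.0, -1.0]]
ft_force: [-1.2, 1.7, -0.2]
grip_width: 0.005
grasp_force: 0.8
```

Emit:
play_rows:
  steps:
    - {"x": 0.001,"y": 0,"z": 0,"wx": 0,"wy": 0,"wz": 0}
    - {"x": 0.001,"y": 0,"z": 0,"wx": 0,"wy": 0,"wz": 0}

```text
time_s: 6.35
tool_pos: [451.9, -73.6, 58.6]
eef_rot: [[0.965, -0.263, 0.0], [-0.263, -0.965, -0.0], [0.0, 0.0, -1.0]]
ft_force: [-1.0, 1.8, -0.8]
grip_width: 0.002
grasp_force: 0.8
```

```bash
python3 - <<'E'
from h import *
where()
E
```

```text
viewer xy -122.4 0.2 z 58.6
```

Emit:
play_rows:
  steps:
    - {"x": 0.0015,"y": 0,"z": 0,"wx": 0,"wy": 0,"wz": 0}
    - {"x": 0.0015,"y": 0,"z": 0,"wx": 0,"wy": 0,"wz": 0}

```text
time_s: 6.6
tool_pos: [454.8, -74.4, 58.6]
eef_rot: [[0.965, -0.263, 0.0], [-0.263, -0.965, -0.0], [0.0, 0.0, -1.0]]
ft_force: [-0.3, 1.8, -0.7]
grip_width: 0.002
grasp_force: 0.8
```

Emit:
play_rows:
  steps:
    - {"x": 0.0015,"y": 0,"z": 0,"wx": 0,"wy": 0,"wz": 0}

```text
time_s: 6.72
tool_pos: [456.3, -74.8, 58.6]
eef_rot: [[0.965, -0.263, 0.0], [-0.263, -0.965, -0.0], [0.0, 0.0, -1.0]]
ft_force: [-1.1, 1.5, -0.5]
grip_width: 0.007
grasp_force: 0.8
```

Emit:
play_rows:
  steps:
    - {"x": 0.001,"y": 0,"z": 0,"wx": 0,"wy": 0,"wz": 0}
    - {"x": 0.001,"y": 0,"z": 0,"wx": 0,"wy": 0,"wz": 0}

```text
time_s: 6.98
tool_pos: [457.3, -75.0, 58.6]
eef_rot: [[0.965, -0.263, -0.002], [-0.263, -0.965, 0.0], [-0.002, 0.0, -1.0]]
ft_force: [-7.7, 3.4, 5.1]
grip_width: 0.003
grasp_force: 3.9
```

```bash
python3 - <<'E'
from h import *
where()
for c_ in('top','side'):
    p,_=read_camera(c_)
    print([(n,np.round(r['xyz']).tolist(),round(r['conf'],2)) for n in('slide_lip','recess') for r in place_of(c_,n)[:2]])
cv2.imwrite('pics/side2.png',cv2.resize(p[150:290,220:420,::-1],None,fx=4,fy=4,interpolation=cv2.INTER_CUBIC))
E
```

```text
viewer xy -116.8 0.3 z 58.6
[('recess', [562.0, -106.0, 50.0], 0.49)]
[('slide_lip', [468.0, -76.0, 63.0], 0.73), ('slide_lip', [604.0, -112.0, 97.0], 0.23), ('recess', [562.0, -103.0, 44.0], 0.6)]
```

View pics/side2.png

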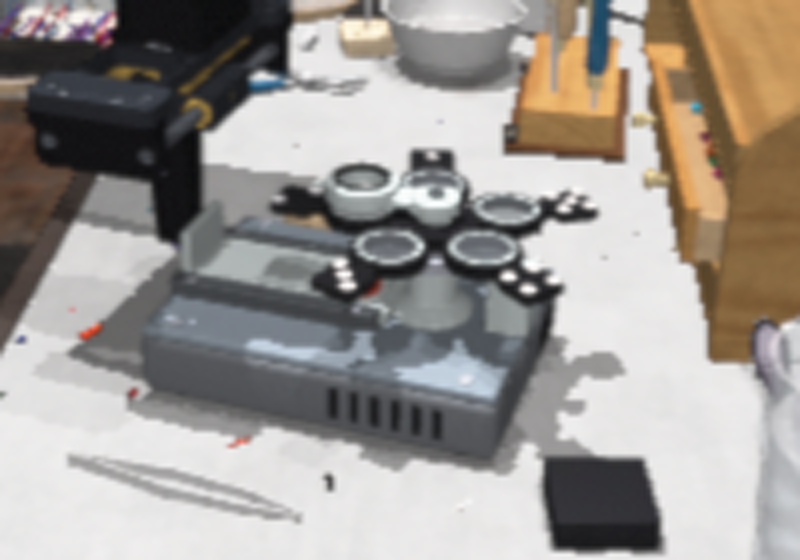

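The lip is level with the house front (crop ~200,250) and the force jumped to 8 N with the arm stalled, so the slide is home. The bead is under the turret at ~(372,287). Next I back off and rise.

Emit:
play_rows:
  steps:
    - {"x": -0.008,"y": 0,"z": 0,"wx": 0,"wy": 0,"wz": 0}
    - {"x": -0.015,"y": 0,"z": 0,"wx": 0,"wy": 0,"wz": 0}
    - {"x": 0,"y": 0,"z": -0.03,"wx": 0,"wy": 0,"wz": 0}
    - {"x": 0,"y": 0,"z": -0.05,"wx": 0,"wy": 0,"wz": 0}
    - {"x": 0,"y": 0,"z": -0.05,"wx": 0,"wy": 0,"wz": 0}
    - {"x": 0,"y": 0,"z": 0,"wx": 0,"wy": 0,"wz": 0}

```text
time_s: 8.02
tool_pos: [436.5, -69.4, 191.4]
eef_rot: [[0.965, -0.263, 0.006], [-0.263, -0.965, -0.002], [0.007, 0.0, -1.0]]
ft_force: [-0.4, 0.5, -1.2]
grip_width: 0.005
grasp_force: 0.0
```

```bash
python3 - <<'E'
from h import *
go(pol(288,82),188,288+YAW-180)
E
```

```text
t 8.025 p [436.5 -69.4 191.4] yaw -15.2 shift [0.1935 0.0784 0.0048] wz -1.884 F [-0.4  0.5 -1.2]
```

Emit:
play_rows:
  steps:
    - {"x": 0.0387,"y": 0.0157,"z": 0,"wx": 0,"wy": 0,"wz": 0}
    - {"x": 0.0387,"y": 0.0157,"z": 0,"wx": 0,"wy": 0,"wz": 0}
    - {"x": 0.0387,"y": 0.0157,"z": 0,"wx": 0,"wy": 0,"wz": 0}
    - {"x": 0.0387,"y": 0.0157,"z": 0,"wx": 0,"wy": 0,"wz": 0}
    - {"x": 0.0387,"y": 0.0157,"z": 0,"wx": 0,"wy": 0,"wz": 0}
    - {"x": 0,"y": 0,"z": 0,"wx": 0,"wy": 0,"wz": -0.171}
    - {"x": 0,"y": 0,"z": 0,"wx": 0,"wy": 0,"wz": -0.171}
    - {"x": 0,"y": 0,"z": 0,"wx": 0,"wy": 0,"wz": -0.171}

```text
time_s: 9.02
tool_pos: [601.2, -195.7, 186.8]
eef_rot: [[0.968, 0.25, -0.002], [0.25, -0.968, 0.001], [-0.002, -0.001, -1.0]]
ft_force: [0.5, -0.3, 0.9]
grip_width: 0.008
grasp_force: 0.0
```

Emit:
play_rows:
  steps:
    - {"x": 0,"y": 0,"z": 0,"wx": 0,"wy": 0,"wz": -0.171}
    - {"x": 0,"y": 0,"z": 0,"wx": 0,"wy": 0,"wz": -0.171}
    - {"x": 0,"y": 0,"z": 0,"wx": 0,"wy": 0,"wz": -0.171}
    - {"x": 0,"y": 0,"z": 0,"wx": 0,"wy": 0,"wz": -0.171}
    - {"x": 0,"y": 0,"z": 0,"wx": 0,"wy": 0,"wz": -0.171}
    - {"x": 0,"y": 0,"z": 0,"wx": 0,"wy": 0,"wz": -0.171}
    - {"x": 0,"y": 0,"z": 0,"wx": 0,"wy": 0,"wz": -0.171}
    - {"x": 0,"y": 0,"z": 0,"wx": 0,"wy": 0,"wz": -0.171}

```text
time_s: 10.02
tool_pos: [601.2, -195.6, 186.9]
eef_rot: [[-0.05, 0.999, -0.002], [0.999, 0.05, 0.001], [0.001, -0.002, -1.0]]
ft_force: [-0.3, 0.5, -0.0]
grip_width: 0.004
grasp_force: 0.0
```

```bash
python3 - <<'E'
from h import *
go(pol(288,82),86,288+YAW-180)
for c_ in('top','side'):
    p,_=read_camera(c_)
    print(c_,[(np.round(r['xyz']).tolist(),round(r['conf'],2)) for r in place_of(c_,'tab_3')[:5]])
cv2.imwrite('pics/side3.png',cv2.resize(p[120:290,220:440,::-1],None,fx=3.5,fy=3.5,interpolation=cv2.INTER_CUBIC))
E
```

```text
t 10.025 p [ 601.2 -195.6  186.9] yaw 92.8 shift [-0.0004  0.0016  0.1009] wz 0.002 F [-0.3  0.5 -0. ]
top [([646.0, -176.0, 97.0], 0.96), ([528.0, -99.0, 97.0], 0.73), ([671.0, -88.0, 98.0], 0.65), ([598.0, -33.0, 92.0], 0.6)]
side [([647.0, -169.0, 95.0], 0.88), ([555.0, -176.0, 96.0], 0.66), ([524.0, -96.0, 93.0], 0.62), ([669.0, -89.0, 96.0], 0.61)]
```

View pics/side3.png

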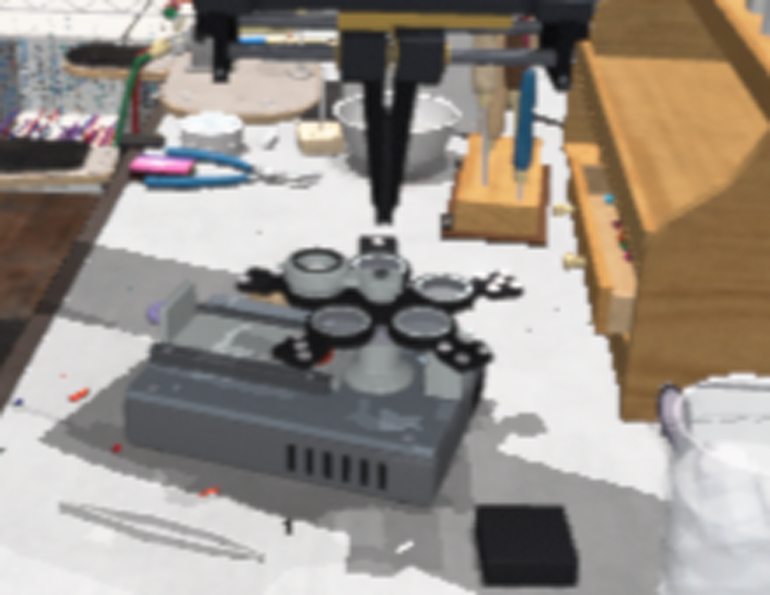

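The hand is over the gap between the three-dot tab (300,352) and the four-dot tab (462,355), and the slide is home. Next I descend and sweep clockwise.

Emit:
play_rows:
  steps:
    - {"x": 0,"y": 0.001,"z": 0.03,"wx": 0,"wy": 0,"wz": 0}
    - {"x": 0,"y": 0,"z": 0.03,"wx": 0,"wy": 0,"wz": 0}
    - {"x": 0,"y": 0,"z": 0.02,"wx": 0,"wy": 0,"wz": 0}
    - {"x": 0,"y": 0,"z": 0.013,"wx": 0,"wy": 0,"wz": 0}
    - {"x": 0,"y": 0,"z": 0.008,"wx": 0,"wy": 0,"wz": 0}
    - {"x": 0,"y": 0,"z": 0,"wx": 0,"wy": 0,"wz": 0}

```text
time_s: 10.98
tool_pos: [602.9, -195.8, 87.5]
eef_rot: [[-0.043, 0.999, -0.0], [0.999, 0.043, 0.0], [0.0, -0.0, -1.0]]
ft_force: [0.1, -0.3, 0.9]
grip_width: 0.008
grasp_force: 0.0
```

Emit:
play_rows:
  steps:
    - {"x": 0.0002,"y": -0.0057,"z": 0,"wx": 0,"wy": 0,"wz": 0.07}
    - {"x": 0.0002,"y": -0.0057,"z": 0,"wx": 0,"wy": 0,"wz": 0.07}
    - {"x": 0.0002,"y": -0.0057,"z": 0,"wx": 0,"wy": 0,"wz": 0.07}
    - {"x": 0.0002,"y": -0.0057,"z": 0,"wx": 0,"wy": 0,"wz": 0.07}
    - {"x": 0.0002,"y": -0.0057,"z": 0,"wx": 0,"wy": 0,"wz": 0.07}
    - {"x": 0.0002,"y": -0.0057,"z": 0,"wx": 0,"wy": 0,"wz": 0.07}
    - {"x": 0.0002,"y": -0.0057,"z": 0,"wx": 0,"wy": 0,"wz": 0.07}
    - {"x": 0.0002,"y": -0.0057,"z": 0,"wx": 0,"wy": 0,"wz": 0.07}

```text
time_s: 11.98
tool_pos: [564.4, -188.1, 90.8]
eef_rot: [[0.496, 0.868, 0.014], [0.868, -0.496, -0.007], [0.001, 0.016, -1.0]]
ft_force: [19.5, -11.5, 0.9]
grip_width: 0.006
grasp_force: 21.2
```

```bash
python3 - <<'E'
from h import *
go(pol(256,82),86,256+YAW-180)
p,_=read_camera('side'); print([(np.round(r['xyz']).tolist(),round(r['conf'],2)) for r in place_of('side','tab_3')[:5]])
E
```

```text
t 11.975 p [ 564.4 -188.1   90.8] yaw 60.2 shift [-0.0006 -0.0063  0.0047] wz -0.008 F [ 19.5 -11.5   0.9]
[([672.0, -95.0, 93.0], 0.84), ([525.0, -88.0, 93.0], 0.82), ([603.0, -39.0, 89.0], 0.76), ([550.0, -171.0, 95.0], 0.69)]
```

Emit:
play_rows:
  steps:
    - {"x": 0,"y": 0,"z": 0,"wx": 0,"wy": 0,"wz": 0}
    - {"x": 0,"y": 0,"z": 0,"wx": 0,"wy": 0,"wz": 0}

```text
time_s: 12.32
tool_pos: [564.6, -188.2, 90.8]
eef_rot: [[0.494, 0.869, 0.014], [0.869, -0.494, -0.007], [0.001, 0.016, -1.0]]
ft_force: [16.5, -9.7, 3.8]
grip_width: 0.003
grasp_force: 23.8
```

```bash
python3 - <<'E'
from h import *
go(pol(256,82),86,256+YAW-180)
p,_=read_camera('side'); print([(np.round(r['xyz']).tolist(),round(r['conf'],2)) for r in place_of('side','tab_3')[:5]])
cv2.imwrite('pics/side4.png',cv2.resize(p[120:290,220:440,::-1],None,fx=3.5,fy=3.5,interpolation=cv2.INTER_CUBIC))
E
```

```text
t 12.325 p [ 564.6 -188.2   90.8] yaw 60.4 shift [-0.0006 -0.0066  0.0047] wz -0.006 F [16.5 -9.7  3.8]
[([604.0, -41.0, 91.0], 0.93), ([552.0, -172.0, 97.0], 0.91), ([528.0, -85.0, 93.0], 0.84), ([642.0, -174.0, 96.0], 0.65), ([670.0, -94.0, 93.0], 0.55)]
```

View pics/side4.png

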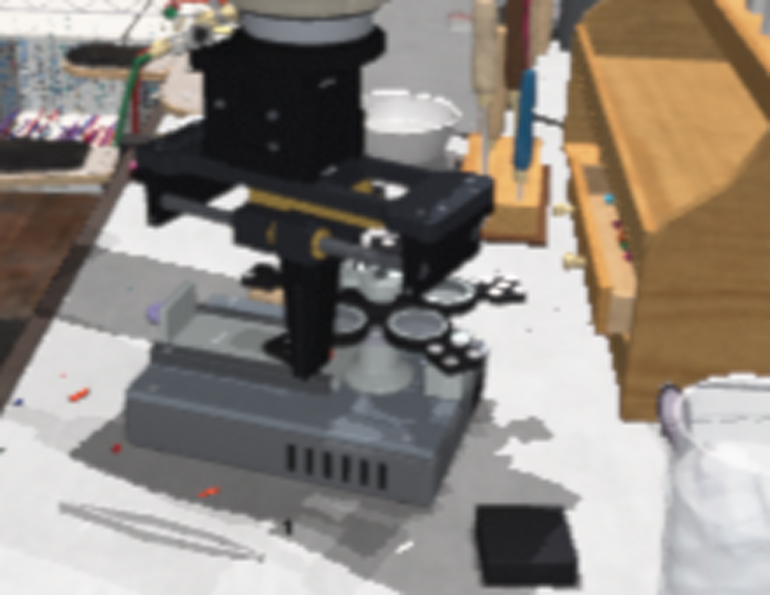

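```bash
python3 - <<'E'
from h import *
s=sense()
for k in('joints','effort','ft_force','ft_torque','grip_width','grasp_force'): print(k,np.round(s[k],2))
F=np.array(s['ft_force']);M=np.array(s['ft_torque'])*1000
print('perp foot',np.cross(F,M)/(F@F), 'M.F/|F|',M@F/np.linalg.norm(F), 'dir',F/np.linalg.norm(F))
p,_=snap('top','top4.png')
print([(np.round(r['xyz']).tolist(),round(r['conf'],2)) for r in place_of('top','tab_3')[:5]])
cv2.imwrite('pics/top4c.png',cv2.resize(p[142:300,288:410,::-1],None,fx=3.7,fy=3.7,interpolation=cv2.INTER_CUBIC))
E
```

```text
joints [-2.4790e+01  3.3890e+01  1.0113e+02 -2.0000e-02  4.4080e+01  4.8600e+00]
effort [  2.51 -57.51  -7.32   0.23   5.15  -0.21]
ft_force [15.46 -9.46  2.42]
ft_torque [-1.81 -3.16 -0.21]
grip_width 0.01
grasp_force 23.75
perp foot [  28.75279823   -3.54179122 -197.44609961] M.F/|F| 80.8991076334567 dir [ 0.84538246 -0.5174952   0.13239042]
[([674.0, -93.0, 96.0], 0.86), ([600.0, -35.0, 98.0], 0.79), ([531.0, -89.0, 96.0], 0.65)]
```

View pics/top4c.png

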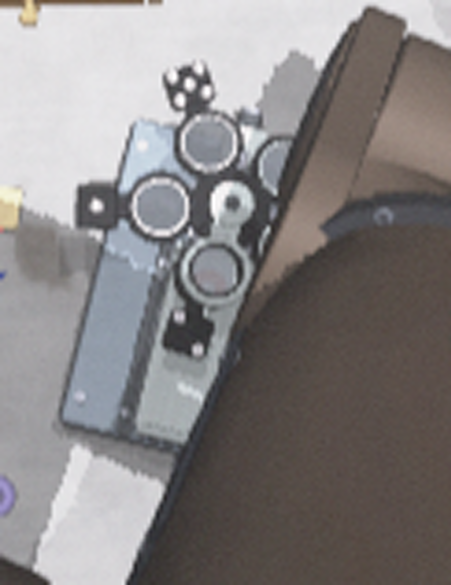

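Emit:
play_rows:
  steps:
    - {"x": 0.0002,"y": -0.003,"z": 0,"wx": 0,"wy": 0,"wz": 0.03}
    - {"x": 0,"y": 0,"z": 0,"wx": 0,"wy": 0,"wz": 0}

```text
time_s: 12.78
tool_pos: [558.6, -185.0, 89.9]
eef_rot: [[0.52, 0.854, 0.006], [0.854, -0.52, -0.003], [0.0, 0.007, -1.0]]
ft_force: [0.0, -2.5, 8.9]
grip_width: 0.005
grasp_force: 3.9
```

```bash
python3 - <<'E'
from h import *
go(pol(254,82),86,254+YAW-180)
read_camera('top')
print([(np.round(r['xyz']).tolist(),round(r['conf'],2)) for r in place_of('top','tab_3')[:5]])
p,d=read_camera('top');k=calibration('top');K=np.array(k['camera_matrix']);R=np.array(k['R']);t=np.array(k['t'])
# objects standing out near the turret: heights over the region, as a coarse map
v,u=np.mgrid[0:400,0:640];z=d;c3=np.stack([(u-K[0,2])*z/K[0,0],(v-K[1,2])*z/K[1,1],z],-1)
W=(c3-t)@R
q=W[...,:2]-O;c0,s0=np.cos(np.radians(YAW)),np.sin(np.radians(YAW))
x=c0*q[...,0]+s0*q[...,1];y=-s0*q[...,0]+c0*q[...,1]
for X in range(130,-130,-10):
    print(X,[int(W[...,2][(abs(x-X)<5)&(abs(y-Y)<5)&(d>0)].max(initial=-1)) for Y in range(110,-20,-10)])
E
```

```text
t 12.775 p [ 558.6 -185.    89.9] yaw 58.7 shift [-0.0005 -0.0026  0.0039] wz -0.001 F [ 0.  -2.5  8.9]
[([611.0, -38.0, 92.0], 0.93), ([677.0, -104.0, 97.0], 0.73), ([535.0, -84.0, 98.0], 0.56)]
130 [3, 4, 3, 4, 2, 4, 4, -1, -1, 2, 3, 5, 5]
120 [2, 4, 2, 5, 3, 3, 3, -1, -1, 5, 3, 5, 3]
110 [5, 3, 3, 5, 4, 2, 101, 103, 103, 102, 1, -1, 2]
100 [5, 3, 3, 4, 4, 4, 101, 104, 105, 102, 79, 78, 1]
90 [4, 3, 3, 5, 2, -1, 36, 103, 102, 101, 99, 83, 77]
80 [4, 6, 4, 2, 47, 48, 48, 48, 104, 104, 103, 103, 84]
70 [3, 3, 4, 5, 48, 50, 47, 103, 103, 104, 103, 104, 100]
60 [3, 3, 5, 3, 46, 49, 48, 101, 103, 104, 104, 102, 103]
50 [2, 4, -1, -1, 48, 47, 96, 101, 103, 104, 104, 104, 104]
40 [3, 4, -1, 97, 98, 102, 104, 103, 103, 104, 116, 116, 381]
30 [3, 3, 103, 103, 106, 103, 104, 104, 104, 103, 116, 118, 396]
20 [2, 3, 101, 103, 104, 102, 105, 103, 103, 103, 116, 116, 402]
10 [3, 3, 102, 102, 103, 99, 102, 104, 103, 103, 118, 119, 404]
0 [5, 4, 2, 4, 47, 50, 48, 53, 102, 119, 120, 117, 448]
-10 [4, 3, 3, 3, 48, 49, 50, 51, 103, 119, 119, 104, 458]
-20 [3, 4, 2, 4, 47, 49, 47, 53, 102, 118, 121, 118, 467]
-30 [4, 3, 4, 3, 50, 47, 48, 50, 100, 104, 117, 117, 474]
-40 [4, 2, 3, 2, 47, 51, 48, 53, 102, 104, 103, 101, 475]
-50 [4, 4, 2, 5, 46, 48, 49, 47, 103, 105, 104, 56, 476]
-60 [2, 4, 3, 3, 46, 48, 48, 49, 59, 99, 101, 472, 478]
-70 [3, 2, 2, 3, 47, 48, 50, 48, 58, 55, 55, 471, 515]
-80 [3, 3, 3, 3, 48, 48, 48, 49, 61, 56, 55, 464, 536]
-90 [3, 5, 6, 1, 46, 49, 48, 50, 57, 55, 56, 534, 555]
-100 [4, 4, 2, 4, 47, 48, 50, 48, 58, 80, 80, 562, 570]
-110 [3, 7, 4, 5, 38, 46, 45, 46, 56, 70, 570, 577, 584]
-120 [3, 3, 3, 4, 3, 4, 3, 4, 5, 3, 582, 592, 601]
```

Emit:
play_rows:
  steps:
    - {"x": 0,"y": 0,"z": 0,"wx": 0,"wy": 0,"wz": 0}
    - {"x": 0,"y": 0,"z": 0,"wx": 0,"wy": 0,"wz": 0}

```text
time_s: 13.18
tool_pos: [558.1, -184.6, 89.8]
eef_rot: [[0.52, 0.854, 0.004], [0.854, -0.52, -0.002], [0.0, 0.005, -1.0]]
ft_force: [0.2, -2.6, 9.1]
grip_width: 0.007
grasp_force: 3.9
```

```bash
python3 - <<'E'
from h import *
s=sense();F=np.array(s['ft_force']);M=np.array(s['ft_torque'])*1000
print(F.round(1),M.round(0),np.round(s['grasp_force'],1),np.array(s['tool_pos']).round(1))
p,_=read_camera('side')
print([(np.round(r['xyz']).tolist(),round(r['conf'],2)) for r in place_of('side','tab_3')[:5]])
cv2.imwrite('pics/side5.png',cv2.resize(p[180:260,250:370,::-1],None,fx=6.5,fy=6.5,interpolation=cv2.INTER_CUBIC))
E
```

```text
[ 0.2 -2.6  9.1] [-345.  -62.    1.] 3.9 [ 558.1 -184.6   89.8]
[([611.0, -41.0, 91.0], 0.89), ([530.0, -78.0, 95.0], 0.8), ([672.0, -104.0, 95.0], 0.76), ([545.0, -167.0, 94.0], 0.68), ([629.0, -180.0, 97.0], 0.67)]
```

View pics/side5.png

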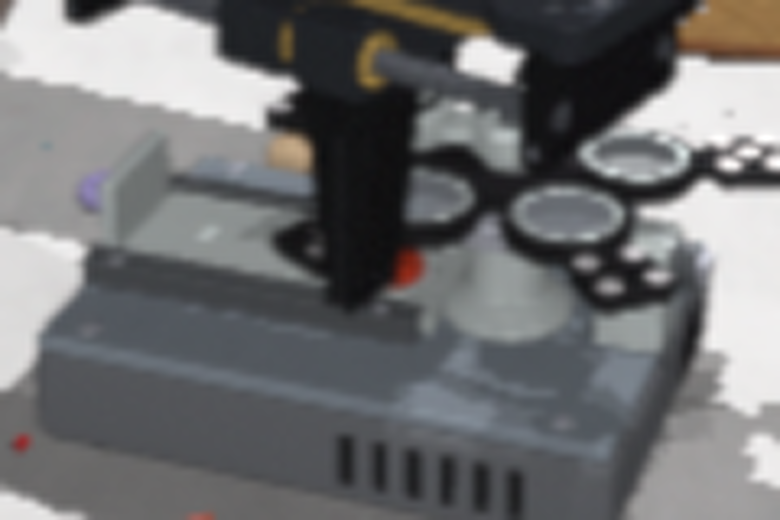

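The side view shows the fingertip beside the three-dot tab (~300,245 crop), with the turret turned about 12° clockwise. The tool carries 9 N upward, so I'll relieve that by raising slightly before going on.

Emit:
play_rows:
  steps:
    - {"x": 0,"y": 0,"z": -0.003,"wx": 0,"wy": 0,"wz": 0}
    - {"x": 0,"y": 0,"z": -0.002,"wx": 0,"wy": 0,"wz": 0}
    - {"x": 0,"y": 0,"z": 0,"wx": 0,"wy": 0,"wz": 0}

```text
time_s: 13.65
tool_pos: [557.0, -183.8, 93.0]
eef_rot: [[0.519, 0.855, 0.001], [0.855, -0.519, -0.001], [0.0, 0.001, -1.0]]
ft_force: [1.8, -2.4, 1.1]
grip_width: 0.003
grasp_force: 1.5
```

Emit:
play_rows:
  steps:
    - {"x": 0.0002,"y": -0.004,"z": 0,"wx": 0,"wy": 0,"wz": 0.05}
    - {"x": 0.0002,"y": -0.004,"z": 0,"wx": 0,"wy": 0,"wz": 0.05}

```text
time_s: 13.9
tool_pos: [550.2, -179.2, 92.9]
eef_rot: [[0.603, 0.797, 0.001], [0.797, -0.603, -0.001], [-0.0, 0.001, -1.0]]
ft_force: [1.6, -2.5, 2.0]
grip_width: 0.003
grasp_force: 1.2
```

```bash
python3 - <<'E'
from h import *
go(pol(248,82),90,248+YAW-180)
read_camera('side')
print([(np.round(r['xyz']).tolist(),round(r['conf'],2)) for r in place_of('side','tab_3')[:5]])
E
```

```text
t 13.9 p [ 550.2 -179.2   92.9] yaw 52.9 shift [-0.0007 -0.0009  0.0029] wz 0.003 F [ 1.6 -2.5  2. ]
[([674.0, -110.0, 97.0], 0.85), ([537.0, -159.0, 94.0], 0.7), ([536.0, -72.0, 91.0], 0.67), ([626.0, -184.0, 95.0], 0.64)]
```

Emit:
play_rows:
  steps:
    - {"x": 0.0002,"y": -0.0043,"z": 0,"wx": 0,"wy": 0,"wz": 0.052}
    - {"x": 0.0002,"y": -0.0043,"z": 0,"wx": 0,"wy": 0,"wz": 0.052}
    - {"x": 0.0002,"y": -0.0043,"z": 0,"wx": 0,"wy": 0,"wz": 0.052}
    - {"x": 0.0002,"y": -0.0043,"z": 0,"wx": 0,"wy": 0,"wz": 0.052}

```text
time_s: 14.5
tool_pos: [537.6, -166.9, 92.6]
eef_rot: [[0.754, 0.657, -0.0], [0.657, -0.754, 0.0], [-0.0, -0.0, -1.0]]
ft_force: [0.3, -2.0, 0.7]
grip_width: 0.007
grasp_force: 0.6
```

Emit:
play_rows:
  steps:
    - {"x": 0.0002,"y": -0.0043,"z": 0,"wx": 0,"wy": 0,"wz": 0.052}
    - {"x": 0.0002,"y": -0.0043,"z": 0,"wx": 0,"wy": 0,"wz": 0.052}
    - {"x": 0.0002,"y": -0.0043,"z": 0,"wx": 0,"wy": 0,"wz": 0.052}
    - {"x": 0,"y": 0,"z": 0,"wx": 0,"wy": 0,"wz": 0}

```text
time_s: 15.0
tool_pos: [530.0, -156.1, 92.5]
eef_rot: [[0.846, 0.533, -0.001], [0.533, -0.846, 0.0], [-0.001, -0.001, -1.0]]
ft_force: [-0.6, -0.2, 0.0]
grip_width: 0.008
grasp_force: 0.0
```

```bash
python3 - <<'E'
from h import *
go(pol(226,82),90,226+YAW-180)
read_camera('side')
print([(np.round(r['xyz']).tolist(),round(r['conf'],2)) for r in place_of('side','tab_3')[:5]])
E
```

```text
t 15.0 p [ 530.  -156.1   92.5] yaw 32.2 shift [-0.0013 -0.0011  0.0025] wz 0.026 F [-0.6 -0.2  0. ]
[([667.0, -142.0, 93.0], 0.96), ([592.0, -188.0, 98.0], 0.85), ([652.0, -59.0, 91.0], 0.8), ([524.0, -133.0, 97.0], 0.76), ([560.0, -50.0, 96.0], 0.69)]
```

Emit:
play_rows:
  steps:
    - {"x": 0,"y": 0,"z": 0,"wx": 0,"wy": 0,"wz": 0}
    - {"x": 0,"y": 0,"z": 0,"wx": 0,"wy": 0,"wz": 0}
    - {"x": 0,"y": 0,"z": 0,"wx": 0,"wy": 0,"wz": 0}

```text
time_s: 15.48
tool_pos: [530.3, -156.5, 92.6]
eef_rot: [[0.847, 0.532, -0.0], [0.532, -0.847, -0.0], [-0.0, 0.0, -1.0]]
ft_force: [-0.5, -0.4, -0.4]
grip_width: 0.001
grasp_force: 0.0
```

```bash
python3 - <<'E'
from h import *
go(pol(220,82),92,220+YAW-180)
for k in('side','top'):
    read_camera(k)
    q=[r['xyz'] for r in place_of(k,'tab_3')[:5]]
    print([(np.round(r).tolist(),round(float(np.degrees(np.arctan2(r[1]-AX[1],r[0]-AX[0]))-YAW)%72,1)) for r in q])
E
```

```text
t 15.475 p [ 530.3 -156.5   92.6] yaw 32.1 shift [-0.0007 -0.0102  0.0006] wz 0.13 F [-0.5 -0.4 -0.4]
[([670.0, -86.0, 90.0], 36.9), ([524.0, -93.0, 93.0], 35.5), ([648.0, -175.0, 96.0], 36.3), ([596.0, -36.0, 93.0], 35.1), ([553.0, -174.0, 94.0], 32.4)]
[([524.0, -92.0, 95.0], 34.9), ([598.0, -40.0, 94.0], 33.6), ([670.0, -88.0, 91.0], 35.1)]
```

It has snapped into the stop. I'll withdraw straight up and away.

Emit:
play_rows:
  steps:
    - {"x": 0,"y": 0,"z": -0.02,"wx": 0,"wy": 0,"wz": 0}
    - {"x": 0,"y": 0,"z": -0.04,"wx": 0,"wy": 0,"wz": 0}
    - {"x": 0,"y": 0,"z": -0.05,"wx": 0,"wy": 0,"wz": 0}
    - {"x": -0.02,"y": 0,"z": -0.03,"wx": 0,"wy": 0,"wz": 0}
    - {"x": -0.04,"y": 0,"z": 0,"wx": 0,"wy": 0,"wz": 0}
    - {"x": -0.04,"y": 0.02,"z": 0,"wx": 0,"wy": 0,"wz": 0}
    - {"x": -0.04,"y": 0.03,"z": 0,"wx": 0,"wy": 0,"wz": 0}
    - {"x": -0.03,"y": 0.03,"z": 0,"wx": 0,"wy": 0,"wz": 0}

```text
time_s: 16.68
tool_pos: [428.0, -316.0, 232.9]
eef_rot: [[0.847, 0.532, 0.0], [0.532, -0.847, -0.0], [0.0, 0.0, -1.0]]
ft_force: [0.4, -0.0, 0.4]
grip_width: 0.002
grasp_force: 0.0
```

Emit:
play_rows:
  steps:
    - {"x": 0,"y": 0.05,"z": 0,"wx": 0,"wy": 0,"wz": 0}
    - {"x": 0,"y": 0.05,"z": 0,"wx": 0,"wy": 0,"wz": 0}
    - {"x": -0.02,"y": 0.05,"z": 0,"wx": 0,"wy": 0,"wz": 0}
    - {"x": 0,"y": 0,"z": 0,"wx": 0,"wy": 0,"wz": 0}

```text
time_s: 17.18
tool_pos: [491.6, -455.0, 231.4]
eef_rot: [[0.848, 0.53, -0.001], [0.53, -0.848, 0.0], [-0.0, -0.0, -1.0]]
ft_force: [-0.7, -0.2, -0.2]
grip_width: 0.0
grasp_force: 0.0
```

```bash
python3 - <<'E'
from h import *
go(pol(220,82),92,220+YAW-180)
for k in('side','top'):
    p,_=read_camera(k)
    for n in('recess','bead_center','slide_lip','filter_3','eye'): print(k,n,[(np.round(r['xyz']).tolist(),round(r['conf'],2)) for r in place_of(k,n)[:2]])
print('home lip',V(-107,0),'eye',V(-10,0))
a=p[142:300,270:410,::-1]
cv2.imwrite('pics/top6.png',cv2.resize(a,None,fx=3.7,fy=3.7,interpolation=cv2.INTER_CUBIC))
E
```

```text
t 17.175 p [ 491.6 -455.   231.4] yaw 32.0 shift [ 0.1904 -0.2427  0.1394] wz 0.128 F [-0.7 -0.2 -0.2]
side recess [([562.0, -102.0, 46.0], 0.7), ([568.0, -108.0, 2.0], 0.53)]
side bead_center [([601.0, -116.0, 96.0], 0.48)]
side slide_lip [([466.0, -78.0, 62.0], 0.8)]
side filter_3 [([563.0, -105.0, 102.0], 0.65)]
side eye [([565.0, -102.0, 98.0], 0.64)]
top recess [([562.0, -102.0, 49.0], 0.89), ([600.0, -41.0, 96.0], 0.59)]
top bead_center [([600.0, -41.0, 94.0], 0.3)]
top slide_lip [([462.0, -74.0, 65.0], 0.7)]
top filter_3 [([561.0, -107.0, 97.0], 0.96)]
top eye [([557.0, -101.0, 94.0], 0.59)]
home lip [466.6536244  -77.85673761] eye [ 560.21711661 -103.44722266]
```

View pics/top6.png

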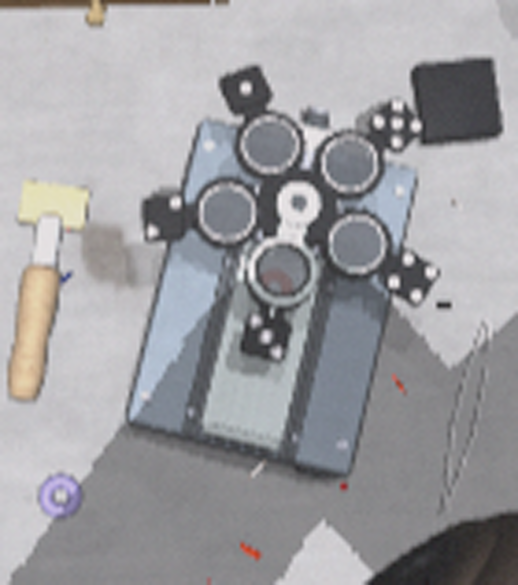

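The three-dot tab is at the front (265,337). Its filter is under the eye ring with the red bead showing below it at (275,280), the slide is home, and the bystanders haven't moved.

```bash
python3 -c "
from rig import *
print(finish_job())"
```

```text
the job is handed in; nothing more can be done
None
```

The slide is fully home with the bead in its recess, the three-dot filter has clicked in under the eye ring, the bystanders look unmoved and the hand is clear; the job was handed in at about 17 s, though the tab resisted with about 22 N early in the push before it turned freely.

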